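Feed an aluminium tab and spray it

TASK

Push the feeder's sprung pusher to slide the bottom aluminium tab out of the stack, and let the pusher spring all the way back so that the rest of the stack drops. Lay that tab flat on the spray station's pad, centred on it and lengthwise along it, and only then press the spray can's nozzle cap fully down, hold it down for half a second and let it come up again. Leave the other tabs in the feeder and do not disturb the tin, the angle piece, the hammer or the brush.

Things in the scene. Friction and masses are not known exactly. Their poses are not given: they have to be found in the camera images.
- feeder: Fixed green-painted tab feeder. Origin on the table under its middle; x points the way tabs come out, z up. A rail 26 mm wide and 25 mm high runs from x = -130 to +128 mm. At x = -21.5 to +51.5 mm stands a dark steel magazine, 60 mm wide, 72 mm high, open above, holding four tabs stacked flat, centred at x = +15 mm; a 14 mm slot under its front wall lets out the bottom tab only.
- outlet (a point): Where the pushed-out tab's underside centre comes to lie: on top of the rail, 25 mm above the table, at feeder x = +89 mm. The tab lies lengthwise along the rail, its 40 mm width overhanging by 7 mm on either side, free below down to the table. A 4 mm lip ends the rail at feeder x = +122 mm. Axes as the feeder's.
- pusher (a joint): Travel of the feeder's sprung pusher in m: 0 = home, 0.076 = fully pushed along the feeder's +x. The bottom tab is wholly out from about 0.074. The spring pulls back with 6 to 8 N and the stack's friction adds up to 5 N; let go, it springs home by itself and the stack drops by one tab.
- pusher_face (a point): Centre, 70 mm above the table, of the rear (feeder -x) face of the pusher's upright aluminium handle plate: the face to push; moves with it. The plate is 40 mm wide, 10 mm thick (feeder x) and reaches from 25 to 85 mm above the table; at home the face is at feeder x = -116 mm and the rail goes on 14 mm behind it. Axes as the feeder's.
- tab1: The bottom tab of the stack: flat bare aluminium plate 60 x 40 x 10 mm (x, y, z), about 65 g. Origin at the centre of its underside; at the start lies lengthwise along the feeder's x, underside 25 mm above the table.
- tab2: Second tab from the bottom, as tab1; underside 35 mm above the table, 25 mm after it has dropped.
- tab3: Third tab from the bottom, as tab1.
- tab4: Top tab of the stack, as tab1.
- station: Fixed green-painted spray station. Origin on the table; x points from the pad to the can, z up. Green pad block 60 (x) x 26 (y) mm, 25 mm high, at x = -60 mm. The upright white aerosol can (66 mm across, 200 mm high with cap) is clamped at x = +65 mm on an 84 mm foot, with a 130 mm high post behind it at x = +105 mm. A 5 mm thick, 26 mm wide bar joins pad and can.
- pad_top (a point): Centre of the pad's top face, 25 mm above the table; axes as the station's. A tab laid right has its underside centre here and its long side along x (either way round).
- cap (a joint): Nozzle cap's travel in m: 0 = up, 0.007 = fully down. Sprung: 3 N starts it, 7.2 N holds it fully down; comes up by itself when let go.
- cap_top (a point): Centre of the flat top of the black round nozzle cap (28 mm across, 18 mm high) on the can, 200 mm above the table when up; moves with the cap.
- tin: Bystander: round tin 57 mm across, 52 mm high, standing near the pad. Origin under its centre.
- angle: Bystander: offcut of dark steel angle 60 x 40 mm, 40 mm high, lying near the feeder's outlet. Origin under its centre.
- hammer: Bystander: hammer 260 mm long, 26 mm high, head 90 mm wide, lying along its x beside the spray station, head to +x.
- brush: Bystander: brush 200 mm long, 42 mm wide, 20 mm high, lying along its x beside the feeder, bristles to +x.
Mind the look-alikes: they are no part of the job. Of the things that look like the station, the middle-sized one is meant.

How it is judged:
By the outcome, as a careful person would: the job done as asked, in the order asked, and still so for the second after the job is handed in, with the robot touching nothing.
It also fails if it takes over 61 s, if anything falls off the work surface, if the arm or the gripper's body presses on something with over 40 N, if the wrist force passes 120 N, or if a joint passes its speed limit or range.

ROBOT

A 6-joint arm with a two-finger parallel gripper is mounted at the origin on the work surface. World frame = base frame: x ahead of the robot, y to its left, z up, the work surface at z = 0. Lengths are in m, angles in rad, forces in N, time in s.
With the tool pointing down it reaches from about 0.4 to 0.825 m from the base axis. Payload 7 kg.
Tool frame: the origin (TCP) lies at the very end of the fingers, on their centre line; the grasp point (between the pads) lies 19 mm behind it (arm.pinch_z is the z of the grasp point in the tool frame, in m); z points along the fingers, y is the direction in which the jaws open and shut (so a half turn about z gives the same grasp; the last joint's range is limited). The gripper opens to 88 mm and grips with 3 to 60 N. Pads are 19 mm wide; open, the fingers measure 130 mm over their backs; the gripper's body (78 mm by 193 mm) begins 47 mm behind the grasp point.
Start: joints at [-0.902, 0.359, 0.012, 0, -1.224, -0.288], TCP at [0.251, -0.627, 0.227] pointing down, gripper open.
Joint ranges: [-3.07, 3.07], [-1.43, 2.12], [-1.02, 1.25], [-3.03, 1.67], [-3.05, -0], [-3.03, 3.03]. Speed limits (rad/s): [2.39, 2.39, 3.01, 3.14, 3.14, 3.14].

INTERFACE

Orientations are given as [roll, pitch, yaw] about the fixed x, y, z axes, in that order (R = Rz(yaw) Ry(pitch) Rx(roll)).
In Python, from station import arm gives the robot as it stands.
- The arm moves only by the tool drive_tool, never from a script. Its argument "targets" is a list of rows, each a list of 6 numbers: the shift along the world's x, y, z in units of 0.04 m (1.0 is 0.04 m), then the turn, a rotation vector about the world's x, y, z in units of 6 degrees (1.0 is 6 degrees). In form: [[x, y, z, wx, wy, wz], ...]. A call has 1 to 5 rows; each row shifts and turns the commanded pose from where the row before left it; what a row does not reach is not made up. A row lasts 1/8 s, in which the tool goes at most 62.5 mm and 10.7 degrees, less where a joint would pass 70% of its speed; a pose out of reach is approached as far as the arm can. A call with a number of a shift or a turn outside -1 to 1 is refused whole. A call with a gripper value outside its range is refused whole. "claw" is the opening, from 0 (shut) to 1 (fully open), set as the call begins (left out, the last holds). The fingers move at their own pace and stop on an object; "newtons" is the grip in N (left out, the last holds). Time passes only in rows, so rows that do not move let the fingers close. It gives the time, the measured TCP pose, the force and the opening at its end, in the units of the state.
- arm.get_state(): the state, without advancing time (a new reading comes with each control period).
- arm.grab_frame(name): name is "side" or "top"; returns (picture, depth): 400x640x3 uint8, red, green, blue; 400x640 float32, m along the optical axis (not along the pixel's ray), 0 where there is no reading.
- arm.get_calibration(name): a dict with "mtx" (3x3 intrinsics, pixels), "origin" and "rotation" of the camera in the world. Camera axes: x right, y up, looking along -z (the intrinsics and any distortion apply to the point x, -y, -z); pixel columns grow to the right and rows downward; lengths in m; the calibration is good to about 2 mm. A picture is of the moment at which its call begins. get_calibration takes no time and is no camera call.
- arm.job_done(): hands the job in, once; it reports no verdict.
Trained networks look in the newest picture that a camera, given by its name, has taken for a name from the list of things; names that differ only in an ending like _2 or _b are one class to them, and where a whole thing is asked for, a point or a joint stands for the part that bears it (a point fixed in the world has none). Each returns a list of dicts, best first, with "score" (0 to 1); they miss things now and then, are a little off and sometimes report something else, mostly with a low value. They report only what shows in the picture. A call takes as long as a camera call. They do not tell look-alikes from the thing itself.
- arm.search_frame(target, camera): "point" ([x, y, z] in m, in the coordinates of the camera as it stood for that picture, good to about 4 mm: the middle of the surface that is visible of it).
- arm.cut_out(target, camera): "pixels" (400x640 bool, what is visible of it).
- arm.landmark_of(target, camera): "point" ([x, y, z] in m, in the coordinates of the camera as it stood for that picture, good to about 4 mm: a listed point, or the origin of a listed thing).
The state is a dict: "t": time; "q": joint angles; "qd": joint speeds; "joint_efforts": joint torques, N m; "eef_pos": TCP position; "ee_rot": TCP orientation; "force": force on the tool from outside, world axes, zero at the start; "moment": the same for the moment, N m; "width": finger opening in m.
Only numpy, scipy, OpenCV 4.12 (cv2) and the standard library are available. Lean on these libraries where they do the work, as an engineer would, in place of code of your own. Each camera call takes 0.05 s, during which the arm holds its last target. There are 200 camera calls.

## Working session

There is one attempt and no reset: what is moved stays moved. The work goes in short steps, Python scripts to look and compute and a tool call to move; the robot and the scene stay as the last step left them, time stands still between calls to the robot, and variables do not carry over. Pictures are saved under pics/ and viewed, about 8 in all and at most 12, crops included, and the job is handed in when it is done.

Besides the shell and the picture viewer there is one more tool, called after "Request:" as name(argument=value, ...), one argument or row to a line, values as JSON. drive_tool: Moves the arm, as the interface text tells. Shifts and turns lie within -1 to 1; 1 stands for 0.04 m of shift or 6 degrees of turn. Its arguments: {"type":"object","properties":{"targets":{"type":"array"},"claw":{"type":"number"},"newtons":{"type":"number"}},"required":["targets"]}

```bash
ls; mkdir -p pics
cat > h.py <<'E'
import numpy as np, cv2
from station import arm
def world(name,p):
    c=arm.get_calibration(name); return np.array(c["rotation"])@np.array(p)+np.array(c["origin"])
def cloud(name,d):
    c=arm.get_calibration(name); K=np.array(c["mtx"]); v,u=np.mgrid[:400,:640]
    P=np.stack([(u-K[0,2])/K[0,0]*d,-(v-K[1,2])/K[1,1]*d,-d],-1)
    return P@np.array(c["rotation"]).T+np.array(c["origin"])
def save(f,im): cv2.imwrite("pics/"+f,im[...,::-1])
E
python3 - <<'E'
from h import *
for n in("top","side"):
    im,d=arm.grab_frame(n); save(n+"0.png",im); np.save(n+"0.npy",d)
    c=arm.get_calibration(n); print(n,c)
    for t in("pusher_face","outlet","feeder","cap_top","pad_top","station","tab4","tin","angle","hammer","brush"):
        print(t,[(np.round(world(n,r["point"]),3).tolist(),round(r["score"],2)) for r in arm.landmark_of(t,n)[:4]])
s=arm.get_state();print(s)
E
```

```text
pics
top {'mtx': array([[515.92357089,   0.        , 323.10195664],
       [  0.        , 515.92357089, 205.18076857],
       [  0.        ,   0.        ,   1.        ]]), 'origin': array([0.33592919, 0.01371118, 1.30114758]), 'rotation': array([ 0.18582543, -0.00260588, -1.57733366])}
pusher_face [([2.361, 2.038, 3.326], 0.78)]
outlet [([2.387, 2.065, 3.353], 0.68)]
feeder [([2.454, 2.132, 3.419], 0.8)]
cap_top [([2.046, 1.723, 3.011], 0.68), ([2.486, 2.163, 3.451], 0.59), ([2.022, 1.7, 2.987], 0.56), ([2.158, 1.836, 3.124], 0.39)]
pad_top [([2.446, 2.124, 3.411], 0.93), ([2.348, 2.025, 3.313], 0.86), ([2.365, 2.043, 3.33], 0.59)]
station [([2.485, 2.163, 3.45], 0.98), ([2.363, 2.041, 3.329], 0.63)]
tab4 [([2.37, 2.048, 3.335], 0.68)]
tin [([2.405, 2.083, 3.37], 0.74)]
angle [([2.402, 2.08, 3.367], 0.96)]
hammer [([2.339, 2.017, 3.304], 0.76)]
brush [([2.487, 2.165, 3.452], 0.95)]
side {'mtx': array([[396.94733239,   0.        , 316.71654927],
       [  0.        , 396.94733239, 195.90171011],
       [  0.        ,   0.        ,   1.        ]]), 'origin': array([0.13027189, 0.661331
[... 812 characters left out ...]
], 0.77)]
hammer [([2.125, 2.656, 2.589], 0.77)]
brush []
{'t': 1.2, 'q': array([-9.01916606e-01,  3.58578147e-01,  1.18528580e-02, -4.80091285e-06,
       -1.22411217e+00, -2.88047381e-01]), 'qd': array([ 0.00072561,  0.00139959, -0.0003958 ,  0.00073558,  0.001811  ,
        0.00063374]), 'joint_efforts': array([ 1.52117420e-03, -5.82393694e+01,  2.93305492e+01,  7.00264201e+00,
        1.25024572e-02, -3.69966961e-05]), 'eef_pos': array([ 0.25081681, -0.62661444,  0.22655397]), 'ee_rot': array([ 3.14155193e+00, -7.35707538e-06, -2.76076195e+00]), 'force': array([ 0.5586742 ,  0.755417  , -0.07123363]), 'moment': array([ 0.0159607 , -0.04613445, -0.01156026]), 'width': 0.08742235806440513}
```

The rotation is given as roll/pitch/yaw, so I'll fix the helper, then redo the measurements and view the pictures.

```bash
cat > h.py <<'E'
import numpy as np, cv2
from scipy.spatial.transform import Rotation as Ro
from station import arm
def cam(n):
    c=arm.get_calibration(n); return np.array(c["mtx"]),Ro.from_euler("xyz",c["rotation"]).as_matrix(),np.array(c["origin"])
def world(n,p):
    K,R,o=cam(n); return R@np.array(p)+o
def cloud(n,d):
    K,R,o=cam(n); v,u=np.mgrid[:400,:640]
    P=np.stack([(u-K[0,2])/K[0,0]*d,-(v-K[1,2])/K[1,1]*d,-d],-1)
    return P@R.T+o
def pix(n,w):
    K,R,o=cam(n); p=R.T@(np.array(w)-o); return (K[0,2]-K[0,0]*p[0]/p[2], K[1,2]+K[1,1]*p[1]/p[2])
def save(f,im): cv2.imwrite("pics/"+f,im[...,::-1])
E
python3 - <<'E'
from h import *
for n in("top","side"):
    im,d=arm.grab_frame(n); save(n+"1.png",im); np.save(n+"1.npy",d); np.save(n+"1im.npy",im)
    for t in("pusher_face","outlet","feeder","cap_top","pad_top","station","tab4","tin","angle","hammer","brush"):
        print(n,t,[(np.round(w:=world(n,r["point"]),3).tolist(),np.round(pix(n,w)).astype(int).tolist(),round(r["score"],2)) for r in arm.landmark_of(t,n)[:4]])
E
```

```text
top pusher_face [([0.534, -0.321, 0.07], [460, 218], 0.59)]
top outlet [([0.494, -0.124, 0.024], [377, 237], 0.81)]
top feeder [([0.515, -0.212, 0.002], [410, 230], 0.72)]
top cap_top [([0.771, 0.072, 0.288], [292, 90], 0.67), ([0.667, 0.387, 0.139], [161, 159], 0.57), ([0.518, 0.28, 0.203], [198, 217], 0.43)]
top pad_top [([0.541, 0.156, 0.023], [264, 219], 0.9), ([0.761, -0.106, 0.032], [367, 134], 0.78), ([0.66, 0.298, 0.016], [210, 174], 0.58)]
top station [([0.766, -0.022, 0.0], [334, 136], 0.96), ([0.533, 0.212, 0.002], [243, 224], 0.88), ([0.662, 0.345, -0.001], [193, 175], 0.86)]
top tab4 [([0.513, -0.2, 0.053], [409, 228], 0.69)]
top tin [([0.641, 0.19, -0.004], [253, 183], 0.86)]
top angle [([0.399, -0.164, 0.0], [393, 276], 0.62), ([0.515, -0.199, 0.052], [408, 227], 0.16)]
top hammer [([0.403, 0.188, 0.0], [252, 275], 0.67), ([0.535, -0.324, 0.072], [461, 217], 0.35)]
top brush [([0.634, -0.241, 0.002], [420, 184], 0.94)]
side pusher_face [([0.538, -0.33, 0.071], [392, 169], 0.72)]
side outlet [([0.497, -0.128, 0.025], [370, 217], 0.58)]
side feeder [([0.515, -0.207, 0.00
[... 201 characters left out ...]
, [289, 270], 0.94), ([0.664, 0.297, 0.018], [198, 286], 0.91), ([0.757, -0.109, 0.031], [287, 188], 0.65), ([0.514, -0.212, 0.002], [378, 208], 0.6)]
side station [([0.664, 0.341, -0.002], [182, 306], 0.62), ([0.769, -0.022, -0.0], [264, 209], 0.61), ([0.526, 0.215, 0.001], [276, 297], 0.57)]
side tab4 [([0.512, -0.197, 0.023], [377, 205], 0.62), ([0.514, -0.21, 0.001], [378, 209], 0.54), ([0.509, -0.197, 0.053], [379, 196], 0.47), ([0.405, 0.189, -0.002], [334, 317], 0.39)]
side tin [([0.643, 0.187, 0.0], [244, 268], 0.67)]
side angle [([0.401, -0.173, 0.005], [410, 228], 0.78)]
side hammer [([0.404, 0.189, -0.002], [334, 317], 0.58)]
side brush [([0.64, -0.244, -0.003], [345, 192], 0.77)]
```

View pics/top0.png

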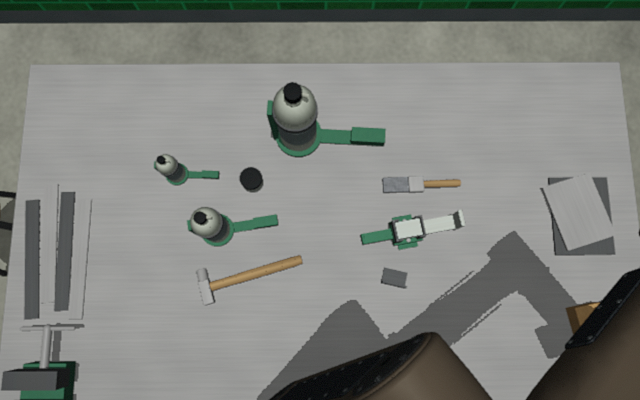

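View pics/side0.png

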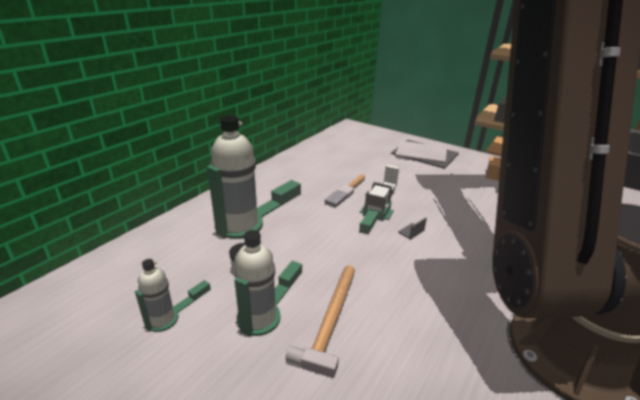

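Candidates for the station in the top view are the large one (cap 292,90; 0.29 m high), the middle one (cap 205,212; 0.20 m) and the small one (cap 163,160; 0.14 m). I choose the middle one, whose pad is at (262,221). There is only one feeder, at (410,230), with the pusher plate at (460,218) and the outlet at (377,238). Next I'll fit these precisely from depth and check a crop.

Run:
```python
from h import *
im=np.load("top1im.npy")
def rect(n,c,r,z0,z1):
    P=cloud(n,np.load(n+"1.npy")); m=(np.hypot(P[...,0]-c[0],P[...,1]-c[1])<r)&(P[...,2]>z0)&(P[...,2]<z1)
    q=P[m]
    (cx,cy),s,a=cv2.minAreaRect((q[:,:2]*1000).astype(np.float32))
    pc=np.linalg.eigh(np.cov(q[:,:2].T))[1][:,1]
    print(n,len(q),"c",np.round([cx,cy],1),"size",np.round(s,1),"ang",round(a,1),"pca",round(np.degrees(np.arctan2(pc[1],pc[0]))%180,1),"mean",np.round(q.mean(0)*1000,1), "medz",round(np.median(q[:,2])*1000,1))
for n in("top","side"):
    print("pad");rect(n,(.541,.156),.05,.018,.032)
    print("cap");rect(n,(.519,.277),.03,.192,.21)
    print("plate");rect(n,(.535,-.32),.04,.077,.095)
    print("mag");rect(n,(.513,-.2),.055,.066,.08)
    print("rail out");rect(n,(.495,-.124),.036,.018,.032)
    print("tabtop");rect(n,(.513,-.2),.05,.058,.0675)
    print("rail+pusher");rect(n,(.525,-.27),.06,.018,.05)
a=cv2.resize(im[180:260,350:480],None,fx=4,fy=4,interpolation=cv2.INTER_CUBIC);b=cv2.resize(im[180:260,180:300],None,fx=4,fy=4,interpolation=cv2.INTER_CUBIC)
a=cv2.copyMakeBorder(a,0,0,0,0,0);b=cv2.copyMakeBorder(b,0,0,0,40,0)
save("crop1.png",np.vstack([a,b]))
```

```text
pad
top 253 c [537.  153.8] size [27.2 60.3] ang 8.1 pca 98.7 mean [536.4 154.   24. ] medz 24.2
cap
top 134 c [517.3 276.9] size [26.9 25.4] ang 79.1 pca 75.0 mean [517.5 276.3 199. ] medz 199.0
plate
top 78 c [ 532.  -321.5] size [39.1 10.7] ang 11.0 pca 10.4 mean [ 532.1 -321.3   83.5] medz 83.6
mag
top 227 c [ 510.  -198.3] size [53.1 74. ] ang 10.0 pca 99.9 mean [ 509.3 -196.4   69.7] medz 69.2
rail out
top 293 c [ 496.8 -124.1] size [26.8 71. ] ang 9.8 pca 100.2 mean [ 496.4 -124.3   24.4] medz 24.3
tabtop
top 426 c [ 509.9 -198.1] size [53.  74.6] ang 10.1 pca 101.9 mean [ 509.8 -199.1   63.5] medz 63.6
rail+pusher
top 483 c [ 520.5 -272.2] size [ 57.6 110.3] ang 7.6 pca 104.6 mean [ 523.4 -280.1   31.8] medz 31.1
pad
side 289 c [539.1 154.6] size [28.2 62.4] ang 9.6 pca 98.9 mean [537.7 157.4  24.4] medz 24.8
cap
side 184 c [519.3 278.7] size [26.6 27.3] ang 63.3 pca 132.8 mean [517.8 280.4 198.7] medz 199.6
plate
side 54 c [ 535.  -318.4] size [39.9 12.6] ang 9.7 pca 9.7 mean [ 534.9 -318.6   82.4] medz 82.3
mag
side 167 c [ 513.2 -196.4] size [53.3 76.2] ang 9.9 pca 100.3 mean [ 513.4 -195.2   69.6] medz 69.8
rail out
side 155 c [ 499.6 -123.2] size [26.3 71.2] ang 10.4 pca 102.4 mean [ 498.3 -123.9   25. ] medz 25.2
tabtop
side 239 c [ 512.8 -195.7] size [52.7 74.3] ang 10.2 pca 99.1 mean [ 511.5 -195.4   64.3] medz 64.9
rail+pusher
side 147 c [ 509.  -277.4] size [ 39.  115.6] ang 31.5 pca 115.0 mean [ 522.5 -292.4   36.9] medz 35.5
```

View pics/crop1.png

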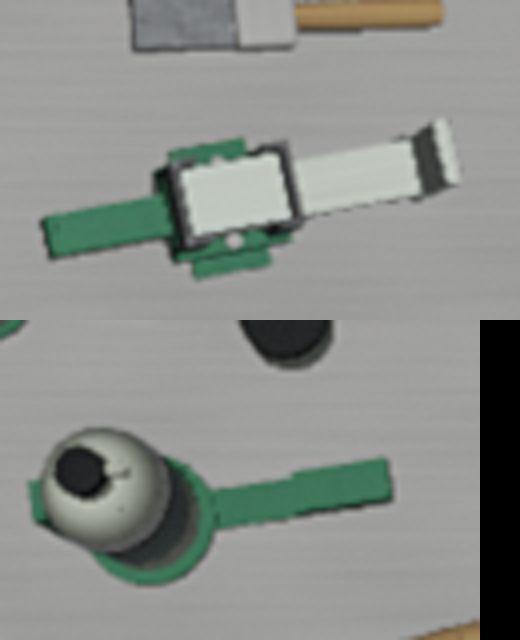

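The crop shows the feeder's rail running left to the outlet, with the pusher plate at its right. The lower half shows the middle station with an empty pad and its can. The fits agree to about 2 mm:

| Item | Position (mm) | Yaw |
|---|---|---|
| Feeder origin | (514, -211) | 100.1° |
| Pad | (538, 154.5) | 99° |
| Cap | (518, 278) | – |

Moving now to behind the pusher.

Request:
drive_tool(
  targets=[
    [0.48,0.45,-0.16,0,0,0.87],
    [0.48,0.45,-0.16,0,0,0.87],
    [0.48,0.45,-0.16,0,0,0.87],
    [0.48,0.45,-0.16,0,0,0.87],
    [0.48,0.45,-0.16,0,0,0.87],
  ],
  claw=0,
  newtons=30,
)

```text
t: 3.02
eef_pos: [0.3474, -0.5361, 0.1945]
ee_rot: [-3.141, -0.0, -2.302]
force: [0.9, -0.5, -0.7]
width: 0.043
```

Request:
drive_tool(
  targets=[
    [0.48,0.45,-0.16,0,0,0.87],
    [0.48,0.45,-0.16,0,0,0.87],
    [0.48,0.45,-0.16,0,0,0.87],
    [0.48,0.45,-0.16,0,0,0.87],
    [0.48,0.45,-0.16,0,0,0.87],
  ],
)

```text
t: 3.65
eef_pos: [0.4435, -0.446, 0.1625]
ee_rot: [-3.141, -0.0, -1.847]
force: [-0.7, -0.4, -0.0]
width: 0.0011
```

Request:
drive_tool(
  targets=[
    [0.48,0.45,-0.16,0,0,0.87],
    [0.48,0.45,-0.16,0,0,0.87],
    [0.48,0.45,-0.16,0,0,0.87],
    [0.48,0.45,-0.16,0,0,0.87],
    [0.48,0.45,-0.16,0,0,0.87],
  ],
)

```text
t: 4.28
eef_pos: [0.5396, -0.356, 0.1305]
ee_rot: [-3.141, -0.0, -1.391]
force: [0.4, -0.3, -0.9]
width: 0.0005
```

Request:
drive_tool(
  targets=[
    [0,0,-1,0,0,0],
    [0,0,-1,0,0,0],
    [0,0,-0.14,0,0,0],
    [-0.04,0.25,0,0,0,0],
    [0,0,0,0,0,0],
  ],
)

```text
t: 4.9
eef_pos: [0.5382, -0.3464, 0.0469]
ee_rot: [-3.139, -0.001, -1.393]
force: [-1.3, -0.5, 0.1]
width: 0.0006
```

Request:
drive_tool(
  targets=[
    [-0.02,0.1,0,0,0,0],
    [-0.02,0.1,0,0,0,0],
    [0,0,0,0,0,0],
  ],
)

```text
t: 5.28
eef_pos: [0.536, -0.3387, 0.0457]
ee_rot: [-3.141, -0.001, -1.394]
force: [-0.2, -1.3, 0.8]
width: 0.0005
```

Run:
```python
from h import *
im,d=arm.grab_frame("side"); save("side2.png",cv2.resize(im[120:270,290:490],None,fx=3,fy=3,interpolation=cv2.INTER_CUBIC))
print(arm.get_state()["eef_pos"],arm.get_state()["force"])
```

```text
[ 0.53592137 -0.33873229  0.04545105] [-0.54350002 -1.26294043  0.32675824]
```

View pics/side2.png

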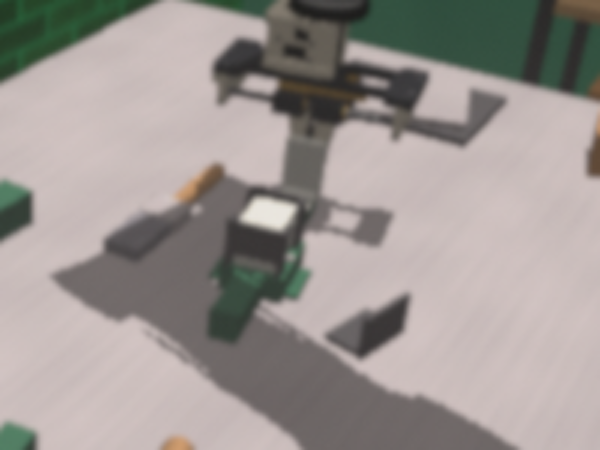

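The closed fingers are directly behind the pusher plate at (305,160), with the magazine at (268,230). Advancing to contact.

Request:
drive_tool(
  targets=[
    [-0.01,0.05,0,0,0,0],
    [-0.01,0.05,0,0,0,0],
    [0,0,0,0,0,0],
  ],
)

```text
t: 5.7
eef_pos: [0.5354, -0.3357, 0.0454]
ee_rot: [-3.141, -0.002, -1.394]
force: [0.8, -6.3, 1.1]
width: 0.0004
```

Request:
drive_tool(
  targets=[
    [-0.01,0.05,0,0,0,0],
    [-0.01,0.05,0,0,0,0],
    [0,0,0,0,0,0],
  ],
)

```text
t: 6.08
eef_pos: [0.5348, -0.332, 0.0455]
ee_rot: [-3.14, -0.002, -1.394]
force: [0.6, -8.1, 0.5]
width: 0.0009
```

Request:
drive_tool(
  targets=[
    [-0.04,0.25,0,0,0,0],
    [-0.05,0.25,0,0,0,0],
    [-0.04,0.25,0,0,0,0],
    [-0.05,0.25,0,0,0,0],
    [-0.04,0.25,0,0,0,0],
  ],
)

```text
t: 6.7
eef_pos: [0.5258, -0.2821, 0.0455]
ee_rot: [-3.141, -0.002, -1.394]
force: [-0.4, -11.3, 0.8]
width: 0.0004
```

Request:
drive_tool(
  targets=[
    [-0.04,0.2,0,0,0,0],
    [-0.04,0.2,0,0,0,0],
    [-0.01,0.06,0,0,0,0],
    [0,0,0,0,0,0],
  ],
)

```text
t: 7.2
eef_pos: [0.5224, -0.2638, 0.0455]
ee_rot: [-3.141, -0.002, -1.394]
force: [1.6, -10.5, -1.1]
width: 0.0007
```

Request:
drive_tool(
  targets=[
    [-0.01,0.04,0,0,0,0],
    [0,0.03,0,0,0,0],
    [0,0,0,0,0,0],
  ],
)

```text
t: 7.58
eef_pos: [0.5225, -0.2637, 0.0456]
ee_rot: [-3.14, -0.005, -1.394]
force: [2.7, -27.7, -5.6]
width: 0.0006
```

Hard stop reached. Backing off so the pusher springs home.

Request:
drive_tool(
  targets=[
    [0.05,-0.3,0,0,0,0],
    [0.09,-0.5,0,0,0,0],
    [0.09,-0.5,0,0,0,0],
    [0.09,-0.5,0,0,0,0],
    [0.09,-0.5,0,0,0,0],
  ],
)

```text
t: 8.2
eef_pos: [0.5373, -0.3523, 0.0445]
ee_rot: [3.141, 0.001, -1.395]
force: [0.1, 0.3, -1.0]
width: 0.0003
```

Request:
drive_tool(
  targets=[
    [0.06,-0.36,0,0,0,0],
    [0,0,1,0,0,0],
    [0,0,1,0,0,0],
    [0,0,1,0,0,0],
    [0,0,0,0,0,0],
  ],
)

```text
t: 8.82
eef_pos: [0.5415, -0.3666, 0.1685]
ee_rot: [-3.137, -0.003, -1.394]
force: [0.1, 0.3, -0.1]
width: 0.0001
```

```bash
cat >> h.py <<'E'
def rect(n,d,c,r,z0,z1):
    P=cloud(n,d); m=(np.hypot(P[...,0]-c[0],P[...,1]-c[1])<r)&(P[...,2]>z0)&(P[...,2]<z1); q=P[m]
    if len(q)<8: print(n,len(q)); return
    (cx,cy),s,a=cv2.minAreaRect((q[:,:2]*1000).astype(np.float32))
    pc=np.linalg.eigh(np.cov(q[:,:2].T))[1][:,1]
    print(n,len(q),"c",np.round([cx,cy],1),"size",np.round(s,1),"ang",round(a,1),"pca",round(np.degrees(np.arctan2(pc[1],pc[0]))%180,1),"mean",np.round(q.mean(0)*1000,1))
E
python3 - <<'E'
from h import *
for n in("top","side"):
    im,d=arm.grab_frame(n)
    print("out tab");rect(n,d,(.498,-.122),.05,.030,.042)
    print("stack");rect(n,d,(.512,-.197),.022,.03,.09)
    print("plate");rect(n,d,(.535,-.32),.04,.077,.095)
    if n=="top": save("top3.png",cv2.resize(im[170:270,340:500],None,fx=4,fy=4,interpolation=cv2.INTER_CUBIC))
E
```

```text
out tab
top 335 c [ 496.1 -122.1] size [39.9 67. ] ang 10.8 pca 112.6 mean [ 496.8 -121.8   34.3]
stack
top 0
plate
top 0
out tab
side 263 c [ 497.3 -130.1] size [52.5 84.2] ang 16.6 pca 100.5 mean [ 499.1 -127.1   34.9]
stack
side 51 c [ 514.3 -206.2] size [37.5 23.2] ang 8.7 pca 21.5 mean [ 514.8 -206.2   55.3]
plate
side 55 c [ 534.8 -317.2] size [39.8 14.9] ang 12.0 pca 9.6 mean [ 535.1 -318.6   82.2]
```

View pics/top3.png

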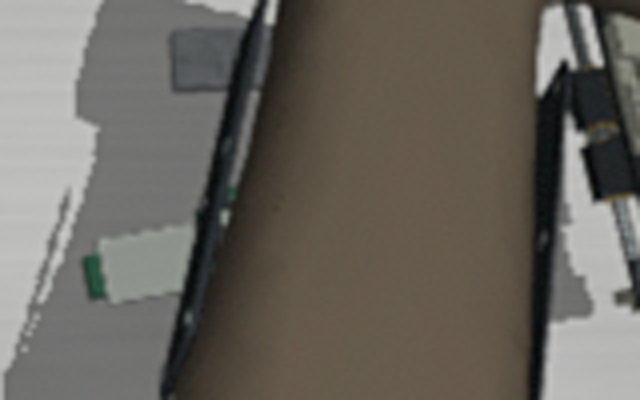

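The pusher is home (same side-view fit as at the start) and the stack has dropped. The tab lies on the rail at crop (145,265). Going to the outlet.

Request:
drive_tool(
  targets=[
    [-0.16,0.88,0,0,0,0],
    [-0.16,0.88,0,0,0,0],
    [-0.16,0.88,0,0,0,0],
    [-0.16,0.88,0,0,0,0],
    [-0.16,0.88,0,0,0,0],
  ],
  claw=0.78,
)

```text
t: 9.55
eef_pos: [0.5067, -0.1886, 0.1633]
ee_rot: [3.139, 0.001, -1.394]
force: [-0.1, -0.3, -0.1]
width: 0.0451
```

Request:
drive_tool(
  targets=[
    [-0.15,0.88,0,0,0,0],
    [-0.15,0.88,0,0,0,0],
    [0,0,-1,0,0,0],
    [0,0,-1,0,0,0],
    [0,0,0,0,0,0],
  ],
)

```text
t: 10.18
eef_pos: [0.4927, -0.1196, 0.0816]
ee_rot: [3.133, 0.001, -1.395]
force: [-0.5, -0.8, 1.2]
width: 0.0683
```

Run:
```python
from h import *
im,d=arm.grab_frame("side")
s=arm.get_state();print(s["eef_pos"],s["ee_rot"],s["width"])
save("side4.png",cv2.resize(im[130:270,290:490],None,fx=4,fy=4,interpolation=cv2.INTER_CUBIC))
```

```text
[ 0.4945642  -0.11964278  0.08364981] [ 3.13672017e+00  1.64719539e-04 -1.39410052e+00] 0.06860607230046695
```

View pics/side4.png

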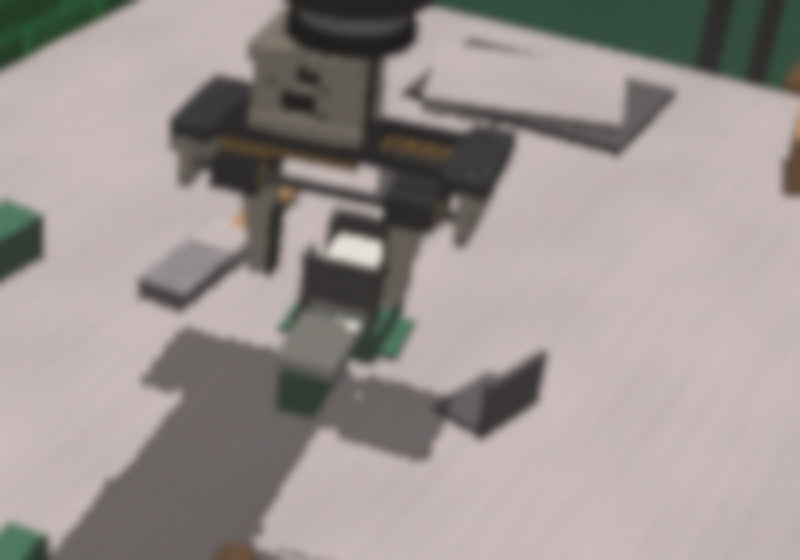

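The open fingers straddle the tab line, with the tab at crop (325,335) and the angle clear at (500,395). Descending and gripping.

Request:
drive_tool(
  targets=[
    [0.06,0,-0.8,0,0,0],
    [0,0,-0.6,0,0,0],
    [0,0,-0.3,0,0,0],
    [0,0,0,0,0,0],
  ],
)

```text
t: 10.72
eef_pos: [0.4986, -0.1196, 0.0172]
ee_rot: [3.141, -0.0, -1.394]
force: [0.2, 0.4, 1.3]
width: 0.0689
```

Run:
```python
from h import *
s=arm.get_state();print(s["eef_pos"],s["ee_rot"],s["width"],s["force"])
```

```text
[ 0.49864822 -0.11957879  0.01724892] [ 3.14120141e+00 -1.37808111e-04 -1.39419726e+00] 0.06892194007645853 [0.23002144 0.36858076 1.29454543]
```

Request:
drive_tool(
  targets=[
    [0,0,-0.1,0,0,0],
    [0,0,0,0,0,0],
  ],
)

```text
t: 10.98
eef_pos: [0.4989, -0.1194, 0.0136]
ee_rot: [-3.141, -0.0, -1.394]
force: [0.7, -0.4, -0.1]
width: 0.0683
```

Request:
drive_tool(
  targets=[
    [0,0,0,0,0,0],
    [0,0,0,0,0,0],
    [0,0,0,0,0,0],
    [0,0,0,0,0,0],
  ],
  claw=0,
  newtons=25,
)

```text
t: 11.48
eef_pos: [0.4984, -0.1194, 0.013]
ee_rot: [3.141, -0.0, -1.394]
force: [-1.3, -0.3, 1.4]
width: 0.0396
```

Request:
drive_tool(
  targets=[
    [0,0,0,0,0,0],
    [0,0,0,0,0,0],
  ],
)

```text
t: 11.72
eef_pos: [0.4984, -0.1194, 0.013]
ee_rot: [3.141, 0.0, -1.394]
force: [-1.6, 0.5, 3.8]
width: 0.0396
```

Gripped at 39.6 mm. Lifting and moving over to the pad.

Request:
drive_tool(
  targets=[
    [0,0,0.5,0,0,0],
    [0,0,1,0,0,0],
    [0,0,0.75,0,0,0],
    [0.12,0.6,0,0,0,0],
    [0.12,0.87,0,0,0,0],
  ],
)

```text
t: 12.35
eef_pos: [0.5083, -0.0604, 0.1034]
ee_rot: [-3.14, 0.0, -1.396]
force: [0.5, 0.2, -0.6]
width: 0.0398
```

Request:
drive_tool(
  targets=[
    [0.12,0.87,0,0,0,-0.1],
    [0.12,0.87,0,0,0,-0.1],
    [0.12,0.87,0,0,0,0],
    [0.12,0.87,0,0,0,0],
    [0.12,0.87,0,0,0,0],
  ],
)

```text
t: 12.98
eef_pos: [0.5321, 0.1146, 0.1028]
ee_rot: [-3.142, 0.0, -1.415]
force: [1.2, -0.5, -0.9]
width: 0.0398
```

Request:
drive_tool(
  targets=[
    [0.12,0.87,0,0,0,0],
    [0.02,0.26,-0.3,0,0,0],
    [0,0,-0.5,0,0,0],
    [0,0,0,0,0,0],
  ],
)

```text
t: 13.48
eef_pos: [0.5361, 0.1575, 0.069]
ee_rot: [3.138, -0.002, -1.416]
force: [-0.8, 1.2, 0.4]
width: 0.0398
```

Run:
```python
from h import *
for n in("side","top"):
    im,d=arm.grab_frame(n); np.save(n+"5.npy",d); np.save(n+"5im.npy",im)
    print("tab",[(np.round(world(n,r["point"]),4).tolist(),round(r["score"],2)) for r in arm.landmark_of("tab1",n)[:4]])
    u,v=np.array(pix(n,(.538,.155,.05)),int); print(u,v)
    save(n+"5.png",cv2.resize(im[max(v-70,0):v+60,max(u-90,0):u+90],None,fx=4,fy=4,interpolation=cv2.INTER_CUBIC))
s=arm.get_state();print(s["t"],s["eef_pos"],s["ee_rot"],s["width"],s["force"])
```

```text
tab [([0.5355, 0.1544, 0.0791], 0.85), ([0.5128, -0.1984, 0.047], 0.44)]
289 260
tab [([0.5154, -0.2023, 0.0413], 0.77), ([0.5419, 0.1545, 0.0824], 0.62)]
263 218
13.675 [0.53806199 0.15836439 0.07159205] [-3.14072370e+00  2.43711120e-04 -1.41556554e+00] 0.039416148110582055 [ 0.28358762 -0.23426413 -0.54677222]
```

View pics/side5.png

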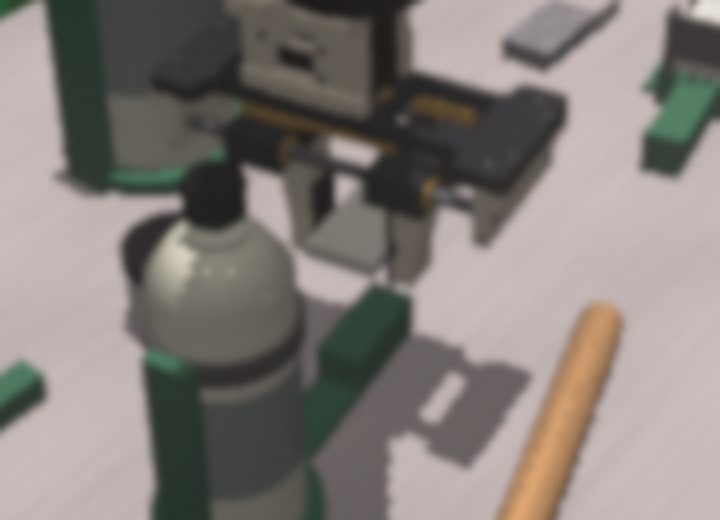

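The tab hangs level above the pad, tab at (350,235) and pad at (365,335). I'll compare tab edges with the pad's in the same camera's depth.

Run:
```python
from h import *
s=np.array([np.cos(np.radians(99)),np.sin(np.radians(99))]); nn=np.array([-s[1],s[0]]); c=np.array([.538,.1545])
for n in("side","top"):
    for tag,f,z0,z1 in(("pad",n+"1.npy",.018,.030),("tab",n+"5.npy",.081,.098)):
        P=cloud(n,np.load(f)).reshape(-1,3); a=(P[:,:2]-c)@s*1e3; b=(P[:,:2]-c)@nn*1e3
        m=(P[:,2]>z0)&(P[:,2]<z1)&(a>-45)&(a<50)&(abs(b)<22)
        if tag=="tab": m&=(a>13)|(a<-13)
        print(n,tag,m.sum(),"along",np.round(np.percentile(a[m],[0,2,50,98,100]),1),"across",np.round(np.percentile(b[m],[0,2,50,98,100]),1),"z",np.round(np.median(P[m,2]),4))
```

```text
side pad 289 along [-31.2 -29.5   3.7  30.   31.2] across [-15.5 -13.8   0.1  11.9  13. ] z 0.0248
side tab 175 along [-25.7 -19.9  23.5  28.8  29.1] across [-20.6 -19.9   0.5  19.5  21.8] z 0.0901
top pad 253 along [-30.5 -29.5  -0.   28.4  29.7] across [-12.2 -11.8   1.7  14.1  15. ] z 0.0242
top tab 46 along [-32.3 -32.2 -28.5 -24.2 -23.9] across [-16.5 -15.8  -0.6  12.8  14.8] z 0.0915
```

The tab sits about 1.7 mm behind in both cameras, so I'll shift it forward and lower it.

Request:
drive_tool(
  targets=[
    [-0.01,0.04,-0.7,0,0,0],
    [0,0,-0.4,0,0,0],
    [0,0,-0.2,0,0,0],
    [0,0,0,0,0,0],
  ],
)

```text
t: 14.18
eef_pos: [0.5372, 0.16, 0.0187]
ee_rot: [3.141, -0.0, -1.415]
force: [-0.0, 0.2, -0.2]
width: 0.0395
```

Request:
drive_tool(
  targets=[
    [0,0,-0.08,0,0,0],
    [0,0,-0.04,0,0,0],
    [0,0,0,0,0,0],
  ],
)

```text
t: 14.55
eef_pos: [0.5373, 0.1602, 0.0143]
ee_rot: [-3.141, 0.0, -1.415]
force: [0.3, -0.1, -0.9]
width: 0.0397
```

Request:
drive_tool(
  targets=[
    [0,0,-0.03,0,0,0],
    [0,0,0,0,0,0],
  ],
)

```text
t: 14.8
eef_pos: [0.5373, 0.1602, 0.0131]
ee_rot: [-3.141, 0.0, -1.415]
force: [-0.3, 0.6, -0.1]
width: 0.0398
```

Request:
drive_tool(
  targets=[
    [0,0,-0.02,0,0,0],
    [0,0,0,0,0,0],
  ],
)

```text
t: 15.05
eef_pos: [0.5374, 0.1602, 0.013]
ee_rot: [-3.141, 0.0, -1.415]
force: [-3.3, -0.1, 8.4]
width: 0.0396
```

Contact with the pad. Releasing gently, then rising and clearing.

Request:
drive_tool(
  targets=[
    [0,0,0.01,0,0,0],
    [0,0,0,0,0,0],
    [0,0,0,0,0,0],
    [0,0,0,0,0,0],
  ],
  claw=0.75,
)

```text
t: 15.55
eef_pos: [0.5372, 0.1602, 0.0124]
ee_rot: [3.141, -0.0, -1.415]
force: [0.6, -0.3, -0.5]
width: 0.0652
```

Request:
drive_tool(
  targets=[
    [0,0,0.5,0,0,0],
    [0,0,1,0,0,0],
    [0,0,1,0,0,0],
    [0,0,1,0,0,0],
    [0,0,1,0,0,0],
  ],
)

```text
t: 16.18
eef_pos: [0.537, 0.16, 0.1939]
ee_rot: [3.142, 0.0, -1.415]
force: [1.2, 0.1, -0.8]
width: 0.0659
```

Request:
drive_tool(
  targets=[
    [0,-0.8,0.8,0,0,0],
    [0,-1,0,0,0,0],
    [0,-1,0,0,0,0],
    [0,-1,0,0,0,0],
    [0,0,0,0,0,0],
  ],
  claw=0,
)

```text
t: 16.8
eef_pos: [0.5368, 0.0061, 0.2245]
ee_rot: [3.141, -0.0, -1.418]
force: [1.2, 1.6, -0.2]
width: 0.0216
```

Run:
```python
from h import *
S=np.array([np.cos(np.radians(99)),np.sin(np.radians(99))]); nn=np.array([-S[1],S[0]]); c=np.array([.538,.1545])
for n in("side","top"):
    im,d=arm.grab_frame(n); 
    rect(n,d,(.538,.155),.05,.030,.042)
    for tag,dd,z0,z1 in(("pad",np.load(n+"1.npy"),.018,.030),("tab",d,.030,.042)):
        P=cloud(n,dd).reshape(-1,3); a=(P[:,:2]-c)@S*1e3; b=(P[:,:2]-c)@nn*1e3
        m=(P[:,2]>z0)&(P[:,2]<z1)&(abs(a)<45)&(abs(b)<30)
        print(n,tag,m.sum(),"along",np.round(np.percentile(a[m],[0,2,98,100]),1),"across",np.round(np.percentile(b[m],[0,2,98,100]),1),"z",np.round(np.median(P[m,2]),4))
    if n=="top": save("top6.png",cv2.resize(im[170:270,170:330],None,fx=4,fy=4,interpolation=cv2.INTER_CUBIC))
    rect(n,d,(.518,.278),.03,.192,.21)
s=arm.get_state();print(s["t"],s["eef_pos"],s["width"])
```

```text
side 394 c [539.2 155.5] size [40.6 62.8] ang 7.8 pca 99.6 mean [538.3 157.6  34.8]
side pad 289 along [-31.2 -29.5  30.   31.2] across [-15.5 -13.8  11.9  13. ] z 0.0248
side tab 394 along [-31.  -27.7  30.4  32.3] across [-22.  -20.3  18.1  19. ] z 0.0349
side 185 c [519.6 278.7] size [27.2 26.8] ang 3.7 pca 133.9 mean [517.9 280.2 198.6]
top 280 c [534.5 153.5] size [35.3 61.2] ang 12.2 pca 107.4 mean [533.4 151.1  34.4]
top pad 253 along [-30.5 -29.5  28.4  29.7] across [-12.2 -11.8  14.1  15. ] z 0.0242
top tab 280 along [-30.3 -29.6  27.5  30.1] across [-15.6 -12.2  19.9  20.6] z 0.0342
top 0
16.9 [0.53722314 0.00787538 0.22453953] 0.013264261581870903
```

View pics/top6.png

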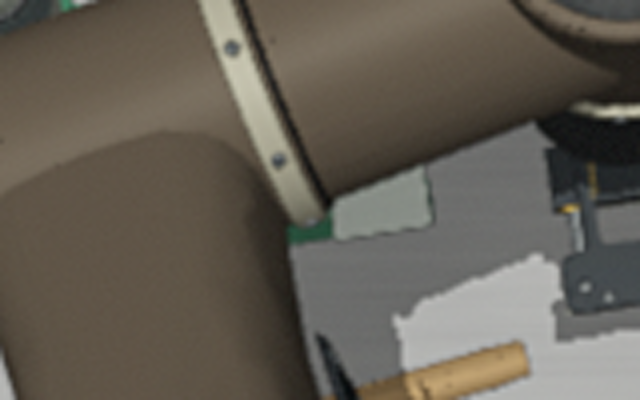

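The tab lies flat on the pad. Both cameras put its centre within about 1 mm of the pad's, with the angle matching. Now to the cap.

Request:
drive_tool(
  targets=[
    [-0.07,0.5,0.9,0,0,0],
    [-0.07,0.95,0,0,0,0],
    [-0.07,0.95,0,0,0,0],
    [-0.07,0.95,0,0,0,0],
    [-0.07,0.95,0,0,0,0],
  ],
)

```text
t: 17.52
eef_pos: [0.5227, 0.1826, 0.2605]
ee_rot: [-3.142, 0.0, -1.414]
force: [-0.9, 0.1, -0.3]
width: 0.0006
```

Request:
drive_tool(
  targets=[
    [-0.07,0.95,0,0,0,0],
    [-0.05,0.95,0,0,0,0],
    [0,0.55,-0.5,0,0,0],
    [0,0,-0.5,0,0,0],
    [0,0,0,0,0,0],
  ],
)

```text
t: 18.15
eef_pos: [0.5172, 0.2788, 0.2188]
ee_rot: [3.139, -0.002, -1.414]
force: [0.1, -0.3, -0.0]
width: 0.0005
```

Request:
drive_tool(
  targets=[
    [0,0,-0.3,0,0,0],
    [0,0,-0.1,0,0,0],
    [0,0,0,0,0,0],
  ],
)

```text
t: 18.52
eef_pos: [0.5185, 0.278, 0.2046]
ee_rot: [3.142, -0.0, -1.415]
force: [0.8, 0.4, 0.9]
width: 0.0008
```

Request:
drive_tool(
  targets=[
    [0,0,-0.06,0,0,0],
    [0,0,-0.06,0,0,0],
    [0,0,0,0,0,0],
  ],
)

```text
t: 18.9
eef_pos: [0.5187, 0.2782, 0.2001]
ee_rot: [-3.141, 0.0, -1.415]
force: [-0.6, -0.6, 2.6]
width: 0.0007
```

Request:
drive_tool(
  targets=[
    [0,0,-0.06,0,0,0],
    [0,0,-0.06,0,0,0],
    [0,0,-0.05,0,0,0],
    [0,0,0,0,0,0],
  ],
)

```text
t: 19.4
eef_pos: [0.5187, 0.2782, 0.1935]
ee_rot: [-3.141, 0.0, -1.415]
force: [-2.2, -1.4, 6.8]
width: 0.0009
```

Request:
drive_tool(
  targets=[
    [0,0,-0.02,0,0,0],
    [0,0,-0.02,0,0,0],
    [0,0,0,0,0,0],
  ],
)

```text
t: 19.77
eef_pos: [0.5188, 0.2783, 0.1932]
ee_rot: [-3.14, 0.0, -1.415]
force: [-4.1, -2.1, 14.6]
width: 0.001
```

At the hard stop (14.6 N, no further travel). Holding 0.75 s, then letting it come up and clearing.

Request:
drive_tool(
  targets=[
    [0,0,0,0,0,0],
    [0,0,0,0,0,0],
    [0,0,0,0,0,0],
    [0,0,0,0,0,0],
    [0,0,0,0,0,0],
  ],
)

```text
t: 20.4
eef_pos: [0.5189, 0.2782, 0.1932]
ee_rot: [-3.14, 0.0, -1.415]
force: [-4.9, -2.6, 14.1]
width: 0.0005
```

Request:
drive_tool(
  targets=[
    [0,0,0,0,0,0],
    [0,0,0.1,0,0,0],
    [0,0,0.2,0,0,0],
    [0,0,0.5,0,0,0],
    [0,0,0.8,0,0,0],
  ],
)

```text
t: 21.02
eef_pos: [0.5176, 0.2778, 0.2545]
ee_rot: [3.139, -0.001, -1.415]
force: [0.1, 0.4, 0.5]
width: 0.0003
```

Request:
drive_tool(
  targets=[
    [0,-0.9,0.5,0,0,0],
    [0,-1,0,0,0,0],
    [0,-1,0,0,0,0],
    [0,-1,0,0,0,0],
    [0,-1,0,0,0,0],
  ],
)

```text
t: 21.65
eef_pos: [0.518, 0.081, 0.275]
ee_rot: [3.141, 0.0, -1.415]
force: [0.8, -0.0, -0.1]
width: 0.0003
```

Request:
drive_tool(
  targets=[
    [0,-1,0,0,0,0],
    [0,-1,0,0,0,0],
    [0,-1,0,0,0,0],
    [0,-1,0,0,0,0],
    [0,0,0,0,0,0],
  ],
)

```text
t: 22.28
eef_pos: [0.5179, -0.0798, 0.2749]
ee_rot: [3.141, 0.0, -1.418]
force: [-0.4, 0.7, -0.7]
width: 0.0005
```

Run:
```python
from h import *
for n in("side","top"):
    im,d=arm.grab_frame(n); save(n+"7.png",im)
    print("tab");rect(n,d,(.538,.155),.05,.030,.042)
    print("cap");rect(n,d,(.518,.278),.03,.192,.21)
    print("plate");rect(n,d,(.535,-.32),.04,.077,.095)
    for t in("tin","angle","hammer","brush"): print(t,[np.round(world(n,r["point"]),3).tolist() for r in arm.landmark_of(t,n)[:1]])
s=arm.get_state();print(s["t"],s["eef_pos"],s["force"])
```

```text
tab
side 395 c [539.6 156.1] size [40.6 62.4] ang 9.0 pca 98.9 mean [538.2 157.4  34.7]
cap
side 187 c [519.4 277.4] size [26.7 28.6] ang 17.2 pca 138.6 mean [517.8 280.2 198.5]
plate
side 52 c [ 535.8 -320.3] size [38.8 13.4] ang 8.4 pca 10.3 mean [ 535.6 -319.4   82.2]
tin [[0.647, 0.188, -0.0]]
angle [[0.395, -0.174, 0.002]]
hammer [[0.401, 0.189, -0.001]]
brush [[0.635, -0.242, -0.004]]
tab
top 0
cap
top 0
plate
top 77 c [ 532.  -321.6] size [39.3 11.5] ang 12.8 pca 9.9 mean [ 531.3 -321.5   83.3]
tin []
angle [[0.397, -0.163, 0.001]]
hammer [[0.532, -0.325, 0.068]]
brush [[0.633, -0.238, -0.001]]
22.775 [ 0.51851376 -0.07726121  0.27538376] [-0.43380197  0.40180765 -0.18980956]
```

View pics/side7.png

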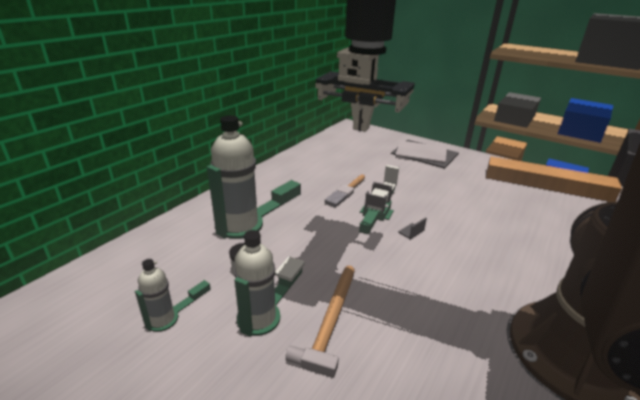

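The tab lies on the middle station's pad at (290,272), the cap is up at (253,238), the pusher is home at (392,172), and the bystanders are where they started.

```bash
python3 -c "
from station import arm
print(arm.job_done())"
```

```text
the job is handed in; nothing more can be done
None
```

The job is done and handed in at about 23 s of the 61 s allowed. I did it in this order:
- **Feeder:** I pushed the pusher to its hard stop (27.7 N) and let it spring home. The stack dropped.
- **Tab:** I laid tab1 on the middle-sized station's pad.
- **Cap:** After that I pressed the cap to its stop (14.6 N, 7 mm down), held it there for at least 0.75 s and released it.

The last checks showed:
- **Tab position:** The tab is flat, with its top at 34.7 mm, and its yaw is about 99°, as the pad's. It is centred to about 1 to 1.5 mm by the side camera. The top camera agreed after placing, but the arm hid the tab from it in the final look.
- **Cap:** It is back up, at 198.5 mm in the side camera, the same as at the start to within noise.
- **Pusher:** It is home in both cameras.
- **Bystanders:** The angle, brush, hammer and tin read within 4–6 mm of the same camera's first readings, which is about the detector's noise. In the final look the top camera did not find the tin and gave a false reading for the hammer (on the pusher), so those two rest on the side camera alone.

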